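Shut the spring-locked dust gate of a pottery bench

TASK

Shut the dust-extraction gate on the bench: press the red spring bar down with a fingertip and, keeping it down, push the gate by its blue grip from behind, over the brass tooth, until it is fully home. Then lift clear so that the bar springs back up and its tooth locks the gate. Pick nothing up, and leave the clay cup, the jar and the brush where they are.

Things in the scene. Friction and masses are not known exactly. Their poses are not given: they have to be found in the camera images.
- inlet: Fixed grey extraction inlet. Origin on the bench, on its centre line; x is level, the way the gate shuts; z up. It spans x -170 to +265 mm, y -68 to +68 mm. An open channel along the centre (y -35 to +35 mm) holds the red bar; rails beside it 40 mm high, outer guides (|y| over 57 mm) 54 mm. Round dust port at x 203 mm, hose at the +x end.
- gate (a joint): Gate travel in m along the inlet's +x: 0 open, 0.130 shut (hard stop); starts at 0 to 0.02. Friction 1 to 2 N, stays where left, held in its guides; the raised tooth stops it at 0.025. Steel plate 165 x 110 x 8 mm, 40 to 48 mm above the bench, with a blue wedge grip on its trailing (-x) end. A slot 68 mm ahead of that end takes the tooth when shut.
- gate_face (a point): Centre of the blue grip's upright push face, which looks to the inlet's -x, is 110 mm wide and reaches from 40 to 62 mm above the bench (point at 51 mm); axes as the inlet's. It lies at inlet x = -50 mm + gate travel, y 0 (+80 mm when shut). Push it towards +x.
- catch (a joint): How far the red spring bar is pressed down, m: 0 up, 0.016 fully down (hard stop). Needs about 5 N to start, 11 N fully down; springs up when released. The tooth clears the gate's underside beyond 0.012. While the gate's plate is over the tooth the bar stays down.
- catch_pad (a point): Top of the red bar at inlet x -100 mm, y 0; 36 mm above the bench when up, 20 mm fully down; axes as the inlet's. The bar stays level and moves only up and down; 64 mm wide, from x -158 to +157 mm, running on under the gate; behind the push face it is open from above. A fingertip may press it anywhere there and slide along it.
- catch_tooth (a point): Top of the brass tooth on the bar (16 mm along x, 30 mm across), at inlet x 148 mm, y 0; 52 mm above the bench when up. It stands in front of the gate's leading edge and blocks it until the bar is pressed.
- cup: Unglazed clay cup standing upside down, 82 mm across, 70 mm high; origin at the centre of its underside. Bystander, stands on the bench beside the inlet.
- jar: Blue glaze jar with a white lid, 60 mm across, 72 mm high; origin at the centre of its underside. Bystander, on the bench beside the inlet.
- brush: Brush lying along its x axis, 190 mm long; origin on its underside. Bystander, on the bench beside the inlet.

How it is judged:
On the way, in this order (a step that is already met when the one before it is completed fails the run):
1. the spring bar is pressed down while the gate is still behind the tooth (value of joint catch above 0.011 m and value of joint gate below 0.03 m), for 0.1 s.
2. with the bar held down, the gate has passed over the tooth (value of joint catch above 0.01 m and value of joint gate above 0.045 m), for 0.05 s.
At the end, for the whole second after the job is handed in: The gate is fully shut (travel over 125 of 130 mm) and at rest, the spring bar is back up (within 3 mm), so that its tooth stands in the gate's slot, and cup, jar and brush are within 30 mm of where they started (value of joint gate above 0.125 m and value of joint catch below 0.003 m and velocity of joint gate below 0.01 m/s and distance of each of cup, jar, brush from where it was at the start of the episode below 0.03 m); the robot touches nothing.
It fails at once if the cup is shifted by more than 30 mm or lifted (distance of cup from where it was at the start of the episode above 0.03 m or height (world z) of cup above 0.025 m).
It fails at once if the jar is shifted by more than 30 mm or lifted (distance of jar from where it was at the start of the episode above 0.03 m or height (world z) of jar above 0.025 m).
It fails at once if the brush is shifted by more than 30 mm or lifted (distance of brush from where it was at the start of the episode above 0.03 m or height (world z) of brush above 0.025 m).
It fails at once if the cup is knocked over (angle between cup's own z axis and vertical above 0.6 rad).
It fails at once if the jar is knocked over (angle between jar's own z axis and vertical above 0.6 rad).
It also fails if it takes over 40 s, if anything falls off the work surface, if the arm or the gripper's body presses on something with over 40 N, if the wrist force passes 120 N, or if a joint passes its speed limit or range.

ROBOT

A 6-joint arm with a two-finger parallel gripper is mounted at the origin on the work surface. World frame = base frame: x ahead of the robot, y to its left, z up, the work surface at z = 0. Lengths are in m, angles in rad, forces in N, time in s.
With the tool pointing down it reaches from about 0.25 to 0.725 m from the base axis. Payload 9.7 kg.
Tool frame: the origin (TCP) lies at the very end of the fingers, on their centre line; the grasp point (between the pads) lies 19 mm behind it; z points along the fingers, y is the direction in which the jaws open and shut (so a half turn about z gives the same grasp; the last joint's range is limited). The gripper opens to 85 mm and grips with 20 to 120 N. Pads are 22 mm wide; open, the fingers measure 114 mm over their backs; the gripper's body (76 mm by 85 mm) begins 54 mm behind the grasp point. The pads swing forward as they close: fully open they stand 13 mm farther back than shut.
Start: joints at [-1.275, 0.087, 0.176, 1.66, 0, 1.571], TCP at [0.16, -0.526, 0.198] pointing down, gripper open.
Joint ranges: [-3.13, 3.13], [-0.85, 1.81], [-1.15, 1.24], [-2.2, 2.28], [-1.44, 1.52], [-3.14, 3.14]. Speed limits (rad/s): [2.22, 2.22, 2.57, 3.14, 3.14, 3.14].

INTERFACE

Orientations are given as a unit quaternion [w, x, y, z].
In Python, from rig import status, optics, ticket gives the robot as it stands.
- The arm moves only by the shell command python3 -m inch 'ROWS'. ROWS is JSON, one flat list of numbers, 5 for each row, row after row: the gripper's target within -1 to 1 (shut at 1, half-way at 0, fully open at -1), then the shift along the tool's x, y, z in m, then the turn about the tool's z in degrees. In form: [hand, x, y, z, spin, hand, x, y, z, spin, ...]. A call has 1 to 20 rows; each row is the pose to reach, as a shift and turn from the pose measured when the call began, along the tool's axes at that moment; what a row does not reach only later rows make up. A row lasts 1/10 s, in which the tool goes at most 50 mm and 8.59 degrees, less where a joint would pass 70% of its speed; a pose out of reach is approached as far as the arm can. A call with a gripper value outside its range is refused whole. The fingers move at their own pace and stop on an object; the grip force is fixed at half the most. Time passes only in rows, so rows that repeat a pose let the fingers close. It gives the time, the measured TCP pose, the force and the opening at its end, in the units of the state.
- status.get_state(): the state, without advancing time (a new reading comes with each control period).
- optics.snapshot(name): name is "scene" or "top" or "wrist"; returns the picture (400x640x3 uint8, red, green, blue); there is no depth.
- optics.camera_params(name): a dict with "fovy" (degrees; the focal length in pixels is half the picture's height over the tangent of half this angle, whatever the lens; pixels are square), "cx", "cy" (the principal point, pixels), "distortion" ([k1, k2, p1, p2, k3] as OpenCV has them; the pictures are not rectified), "R" (3x3) and "t" (3): a world point X has camera coordinates R X + t; the wrist camera has in their place "T_tool_cam" (4x4, takes a point from camera to tool coordinates, whose origin is the TCP and whose axes are the flange's). Camera axes: x right, y down, z forward; pixel columns grow to the right and rows downward; lengths in m; the calibration is good to about 2 mm. A picture is of the moment at which its call begins: read the wrist's pose just before it. camera_params takes no time and is no camera call.
- ticket.finish_job(): hands the job in, once; it reports no verdict.
The state is a dict: "time_s": time; "joints": joint angles; "dq": joint speeds; "joint_torque": joint torques, N m; "tcp_pos": TCP position; "orientation": TCP orientation; "wrist_force": force on the tool from outside, world axes, zero at the start; "torque": the same for the moment, N m; "width": finger opening in m.
Only numpy, scipy, OpenCV 4.12 (cv2) and the standard library are available. Lean on these libraries where they do the work, as an engineer would, in place of code of your own. Each camera call takes 0.05 s, during which the arm holds its last target.

## Working session

There is one attempt and no reset: what is moved stays moved. The work goes in short steps, Python scripts to look and compute and a shell command to move; the robot and the scene stay as the last step left them, time stands still between calls to the robot, and variables do not carry over. Pictures are saved under pics/ and viewed, and the job is handed in when it is done.

```bash
ls; mkdir -p pics
python3 - <<'E'
from rig import status, optics
import cv2
print(status.get_state())
for n in("scene","top","wrist"):
    p=optics.camera_params(n); print(n,p)
    cv2.imwrite(f"pics/{n}0.png",optics.snapshot(n)[:,:,::-1])
E
```

```text
pics
{'time_s': 0.0, 'joints': array([-1.27501862e+00,  8.74781413e-02,  1.75154513e-01,  1.65982774e+00,
       -2.52775600e-05,  1.57079194e+00]), 'dq': array([-0.00127755,  0.00274888,  0.00042609,  0.00036768,  0.00143377,
        0.00020459]), 'joint_torque': array([ 1.93938315e-03, -5.20387745e+01,  4.64801466e+01,  1.63292029e-02,
        8.24206631e-05,  8.86342860e-06]), 'tcp_pos': array([ 0.16022762, -0.52585376,  0.19778364]), 'orientation': array([-6.68261634e-04,  9.89083809e-01,  1.47352503e-01, -1.12332063e-04]), 'wrist_force': array([0.94727597, 0.03982083, 1.30033956]), 'torque': array([0.02383369, 0.01882423, 0.02313145]), 'width': 0.08545402700804913}
scene {'fovy': 45.01027702891447, 'cx': 324.41497518889696, 'cy': 200.35737439702754, 'distortion': array([-0.14562096,  0.        ,  0.        ,  0.        ,  0.        ]), 'R': array([[-0.72253514,  0.69119378, -0.01393298],
       [ 0.37927711,  0.3794639 , -0.84389337],
       [-0.57800679, -0.61502707, -0.53632998]]), 't': array([ 0.37353159, -0.1873501 ,  1.33001541])}
top {'fovy': 46.92289408455124, 'cx': 315.1
[... 151 characters left out ...]
.99886917,  0.0449341 ],
       [-0.99578281,  0.01139109, -0.09103204],
       [ 0.09041725, -0.04615872, -0.9948337 ]]), 't': array([0.04335588, 0.59083909, 0.6970619 ])}
wrist {'fovy': 58.54315713621003, 'cx': 321.520848814557, 'cy': 191.93509731033222, 'distortion': array([-0.08092574,  0.        ,  0.        ,  0.        ,  0.        ]), 'T_tool_cam': array([[-1.35805078e-04, -9.54280602e-01, -2.98912218e-01,
         7.58100141e-02],
       [ 9.99999543e-01, -4.12396720e-04,  8.62250381e-04,
         1.52815175e-03],
       [-9.46099231e-04, -2.98911964e-01,  9.54280222e-01,
        -1.75668086e-01],
       [ 0.00000000e+00,  0.00000000e+00,  0.00000000e+00,
         1.00000000e+00]])}
```

View pics/scene0.png

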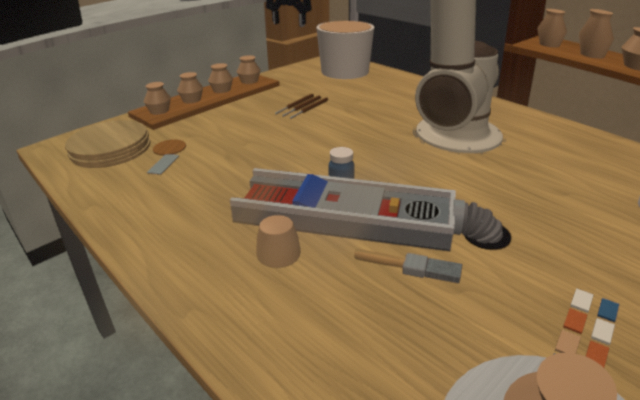

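View pics/top0.png

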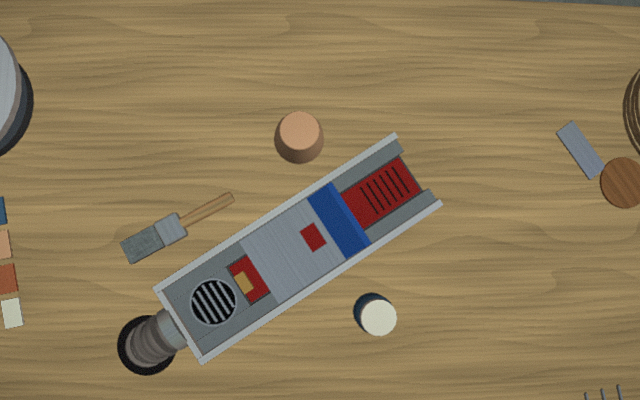

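View pics/wrist0.png

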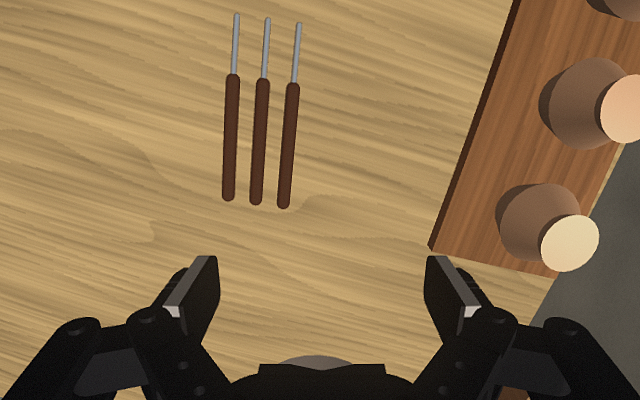

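The views are clear. In the top picture, the inlet runs from the open end (about 418,170) to the port (213,302). The grip is at about (340,220), the cup at (299,137), the jar at (378,315) and the brush at (180,230). Next I'll measure the inlet.

```bash
cat > h.py <<'E'
import numpy as np, cv2
from rig import optics
def K(p):
    f=200/np.tan(np.radians(p["fovy"])/2); return np.array([[f,0,p["cx"]],[0,f,p["cy"]],[0,0,1]])
def cast(n,uv,z):
    p=optics.camera_params(n)
    q=cv2.undistortPoints(np.array(uv,float).reshape(-1,1,2),K(p),p["distortion"]).reshape(-1,2)
    d=np.c_[q,np.ones(len(q))]@p["R"]; c=-p["R"].T@p["t"]
    return c+d*((z-c[2])/d[:,2])[:,None]
def proj(n,X):
    p=optics.camera_params(n)
    return cv2.projectPoints(np.array(X,float).reshape(-1,1,3),cv2.Rodrigues(p["R"])[0],p["t"],K(p),p["distortion"])[0].reshape(-1,2)
E
python3 - <<'E'
from h import *
im=cv2.imread("pics/top0.png"); hsv=cv2.cvtColor(im,cv2.COLOR_BGR2HSV)
def comps(m,amin=60):
    n,l,s,c=cv2.connectedComponentsWithStats(m)
    for i in range(1,n):
        if s[i,4]>amin:
            cn=max(cv2.findContours((l==i).astype(np.uint8),0,2)[0],key=cv2.contourArea)
            print(s[i],c[i].round(1),cv2.boxPoints(cv2.minAreaRect(cn)).round(1).tolist())
print("blue");comps(cv2.inRange(hsv,(105,150,60),(130,255,255)))
print("red");comps(cv2.inRange(hsv,(0,170,50),(6,255,255))|cv2.inRange(hsv,(172,170,50),(180,255,255)))
print("low-sat")
m=cv2.inRange(hsv,(0,0,60),(180,60,255)); m=cv2.morphologyEx(m,cv2.MORPH_OPEN,np.ones((3,3)));comps(m,800)
c=cast("top",[(395,134),(441,204),(203,363),(155,290)],.054); print(c.round(4)); 
for i in range(4): print(np.linalg.norm(c[i]-c[(i+1)%4]))
big=cv2.resize(im[110:380,110:460],None,fx=2.2,fy=2.2,interpolation=cv2.INTER_CUBIC); cv2.imwrite("pics/crop.png",big)
E
```

```text
blue
[ 307  183   64   76 2114] [338.6 220.2] [[306.3999938964844, 197.5], [330.8999938964844, 181.39999389648438], [370.79998779296875, 242.5], [346.29998779296875, 258.6000061035156]]
red
[ 341  158   79   70 2447] [379.5 192.9] [[340.1000061035156, 194.60000610351562], [397.29998779296875, 156.5], [419.79998779296875, 190.1999969482422], [362.5, 228.3000030517578]]
[301 224  24  27 356] [312.5 236.9] [[299.70001220703125, 231.5], [312.3999938964844, 223.10000610351562], [325.20001220703125, 242.1999969482422], [312.5, 250.6999969482422]]
[230 256  39  46 658] [250.1 277.6] [[228.39999389648438, 266.8999938964844], [246.39999389648438, 255.39999389648438], [268.70001220703125, 290.29998779296875], [250.6999969482422, 301.79998779296875]]
low-sat
[   0   37   27  109 2027] [10.1 93.2] [[0.0, 145.0], [0.0, 37.0], [26.0, 37.0], [26.0, 145.0]]
[ 557  121   48   58 1261] [580.7 149.6] [[554.7999877929688, 131.89999389648438], [572.5, 119.19999694824219], [606.7999877929688, 167.3000030517578], [589.0999755859375, 179.89999389648438]]
[  125   132   318   235 20236] [267.  266.9] [[103.0999984741211, 318.6000061035156], [393.3999938964844, 128.10000610351562], [444.29998779296875, 205.60000610351562], [154.0, 396.20001220703125]]
[ 120  213   67   51 1644] [153.4 238. ] [[118.19999694824219, 241.5], [175.8000030517578, 210.8000030517578], [188.39999389648438, 234.5], [130.8000030517578, 265.20001220703125]]
[ 359  298   38   38 1133] [377.5 316.7] [[359.0, 298.0], [396.0, 298.0], [396.0, 335.0], [359.0, 335.0]]
[[ 0.693  -0.0885  0.054 ]
 [ 0.5836 -0.1565  0.054 ]
 [ 0.3542  0.2047  0.054 ]
 [ 0.4612  0.2752  0.054 ]]
0.12884285797278122
0.4278741056120156
0.12821089173214736
0.43131129354192915
```

View pics/crop.png

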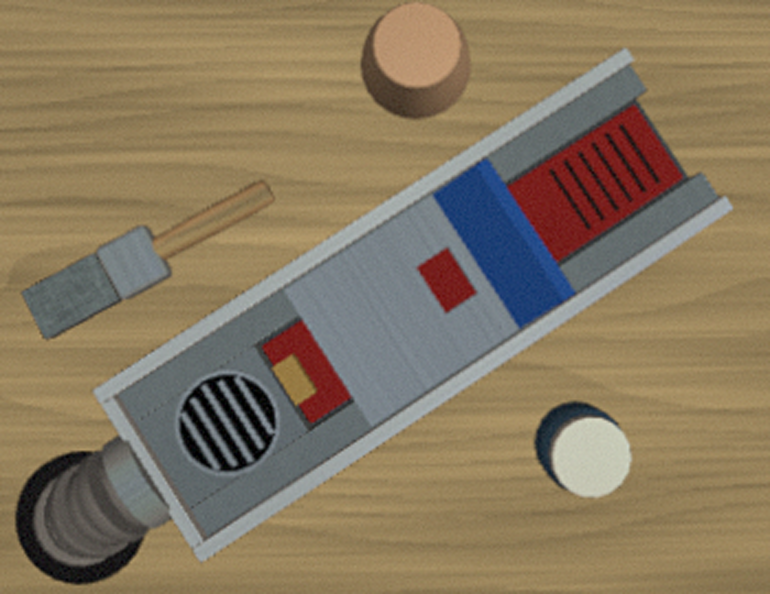

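The crop gives sharper outer corners. From those I'll compute the inlet frame and check it against the known features: brass tooth, port, bar ends and push face.

```bash
python3 - <<'E'
from h import *
from rig import status
cr=np.array([(629,48),(732,203),(203,560),(95,393)])/2.2+110
c=cast("top",cr,.054)
print([np.linalg.norm(c[i]-c[(i+1)%4]).round(4) for i in range(4)])
L=np.array([[-.170,-.068],[-.170,.068],[.265,.068],[.265,-.068]])
# order: find handedness: x to port, y = z cross x
M=c[:,:2]; ex=((M[2]+M[3])-(M[0]+M[1]));ex/=np.linalg.norm(ex);ey=np.array([-ex[1],ex[0]])
if (M[1]-M[0])@ey<0: L[:,1]*=-1
a=L-L.mean(0);b=M-M.mean(0)
U,S,Vt=np.linalg.svd(a.T@b);R=(Vt.T@np.diag([1,np.linalg.det(Vt.T@U.T)])@U.T)
o=M.mean(0)-R@L.mean(0); yaw=np.arctan2(R[1,0],R[0,0])
print("o",o,"yaw",np.degrees(yaw),"res mm",((L@R.T+o-M)*1000).round(1).tolist())
np.savez("inlet.npz",o=o,R=R)
loc=lambda uv,z:(((cast("top",uv,z)[:,:2]-o)@R)*1000).round(1)
crp=lambda *p:np.array(p)/2.2+110
print("tooth",loc(crp((294,380)),.052),"port",loc(crp((228,423)),.040))
print("bar end",loc(crp((635,102),(688,178)),.036))
print("push face top edge",loc(crp((487,158),(577,294)),.062),"grip front edge",loc(crp((435,194),(520,330)),.048),"plate lead",loc(crp((286,290),(370,425)),.048))
print("jar top",loc(crp((592,457)),.072),"cup",loc(crp((418,44)),.070))
# scene check
W=lambda x,y,z:[*(R@[x,y]+o),z]
P=proj("scene",[W(-.17,.068,.054),W(-.17,-.068,.054),W(.265,.068,.054),W(.265,-.068,.054),W(.148,0,.052)]);print(P.round(1).tolist())
s=status.get_state()
for x in(-.10,-.07,.02): print(x,np.linalg.norm(W(x,0,0)),W(x,0,0))
E
python3 - <<'E'
import cv2
im=cv2.imread("pics/scene0.png");cv2.imwrite("pics/sc.png",cv2.resize(im[140:290,220:520],None,fx=2.6,fy=2.6,interpolation=2))
E
```

```text
[np.float64(0.1302), np.float64(0.4338), np.float64(0.1327), np.float64(0.4357)]
o [0.55000966 0.01854854] yaw 122.52808437735813 res mm [[2.3, 1.8], [-2.1, -2.1], [-1.8, -0.4], [1.6, 0.6]]
tooth [[149.4  -0.4]] port [[204.5  -0.5]]
bar end [[-157.4  -31.6]
 [-158.6   34.6]]
push face top edge [[-41.9 -54.2]
 [-41.8  56.4]] grip front edge [[  0.2 -53.9]
 [  2.9  56.4]] plate lead [[121.5 -54.6]
 [123.6  53.4]]
jar top [[ 11.2 150.2]] cup [[ -44.7 -144.3]]
[[251.7, 167.5], [227.0, 199.7], [453.0, 189.5], [451.6, 227.6], [391.8, 201.2]]
-0.1 0.6073519395241275 [np.float64(0.6037809539850547), np.float64(-0.06576426118049719), 0]
-0.07 0.5890414815998914 [np.float64(0.5876495656462047), np.float64(-0.04047042180682328), 0]
0.02 0.5404168139967732 [np.float64(0.5392554006296549), np.float64(0.03541109631419845), 0]
```

View pics/sc.png

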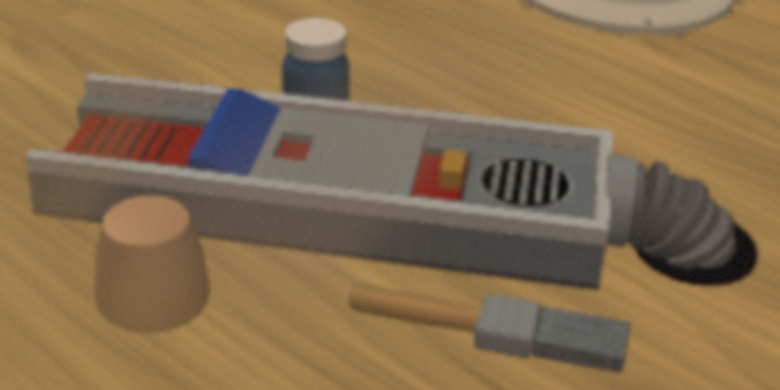

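The frame holds up. The tooth measures 149/0 (expected 148/0), the port 204.5 (203) and the bar end -158. Widths come out about 4% low, but symmetric about the centre line. The gate is at roughly 8 mm. Only a -15.6° turn is needed to line the jaw axis up with the inlet. I'll move above the pad with the gripper shut.

```bash
python3 -m inch '[1,0.02,-0.011,0,-1, 1,0.055,-0.031,0,-2, 1,0.095,-0.053,0,-3, 1,0.135,-0.075,0,-4, 1,0.175,-0.097,0,-5, 1,0.215,-0.12,0,-6, 1,0.255,-0.142,0,-7, 1,0.295,-0.164,0,-8, 1,0.335,-0.187,0,-9.5, 1,0.375,-0.209,0,-11, 1,0.415,-0.231,0,-12.5, 1,0.455,-0.253,0,-14, 1,0.495,-0.276,0,-15, 1,0.53,-0.295,0,-15.6, 1,0.55,-0.306,0,-15.6, 1,0.5586,-0.311,0,-15.6, 1,0.5586,-0.311,0,-15.6, 1,0.5586,-0.311,0,-15.6]'
cat > st.py <<'E'
from h import *
from rig import status
from scipy.spatial.transform import Rotation as Ro
s=status.get_state();d=np.load("inlet.npz");R=d["R"];o=d["o"]
T=Ro.from_quat(s["orientation"],scalar_first=True).as_matrix()
f=s["wrist_force"]
print("t",round(s["time_s"],2),"inlet xyz mm",((s["tcp_pos"][:2]-o)@R*1000).round(1),(s["tcp_pos"][2]*1000).round(1),"-y heading",np.degrees(np.arctan2(-T[1,1],-T[0,1])).round(2),"F inlet",(f[:2]@R).round(1),f[2].round(1),"w",s["width"].round(4),"tilt",T[:,2].round(3))
E
python3 st.py; python3 -c "
from rig import optics;import cv2
cv2.imwrite('pics/w1.png',optics.snapshot('wrist')[:,:,::-1]);cv2.imwrite('pics/s1.png',optics.snapshot('scene')[:,:,::-1])"
```

```text
time_s: 1.95
tcp_pos: [0.6033, -0.0663, 0.1983]
orientation: [-0.0, 0.96, 0.28, -0.0]
wrist_force: [0.0, 0.1, -0.2]
width: 0.0002Traceback (most recent call last):
  File "st.py", line 7, in <module>
    print("t",round(s["time_s"],2),"inlet xyz mm",((s["tcp_pos"][:2]-o)@R*1000).round(1),(s["tcp_pos"][2]*1000).round(1),"-y heading",np.degrees(np.arctan2(-T[1,1],-T[0,1])).round(2),"F inlet",(f[:2]@R).round(1),f[2].round(1),"w",s["width"].round(4),"tilt",T[:,2].round(3))
                                                                                                                                                                                                                                      ^^^^^^^^^^^^^^^^
AttributeError: 'float' object has no attribute 'round'
```

```bash
sed -i 's/s\["width"\].round(4)/round(s["width"],4)/' st.py; python3 st.py
```

```text
t 2.05 inlet xyz mm [-100.5    0.9] 198.7 -y heading 122.47 F inlet [-0.5 -0.7] 0.3 w 0.0001 tilt [-0.     0.001 -1.   ]
```

View pics/w1.png

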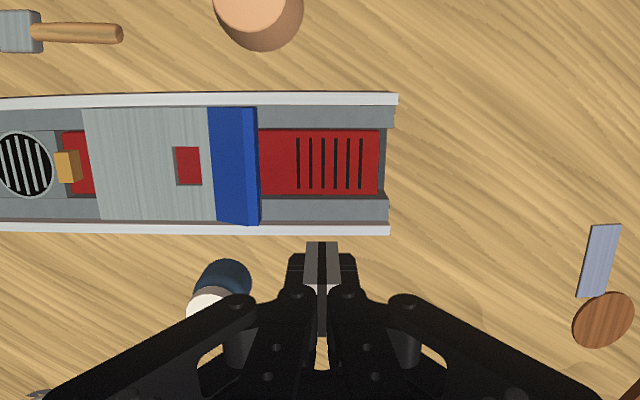

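View pics/s1.png

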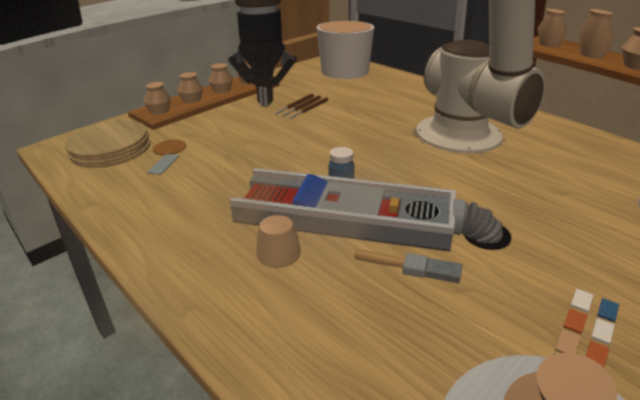

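The wrist view shows the inlet level in the picture, so the heading is right, and the fingers are shut. I'll check in the scene view that the TCP lands where predicted, and triangulate the push face from the wrist view.

Run:
```python
from h import *
from rig import status
from scipy.spatial.transform import Rotation as Ro
s=status.get_state();d=np.load("inlet.npz");R=d["R"];o=d["o"]
print("TCP in scene",proj("scene",[s["tcp_pos"]]).round(1))
T=np.eye(4);T[:3,:3]=Ro.from_quat(s["orientation"],scalar_first=True).as_matrix();T[:3,3]=s["tcp_pos"]
p=optics.camera_params("wrist");C=T@p["T_tool_cam"]
def wc(uv,z):
    q=cv2.undistortPoints(np.array(uv,float).reshape(-1,1,2),K(p),p["distortion"]).reshape(-1,2)
    D=np.c_[q,np.ones(len(q))]@C[:3,:3].T;c=C[:3,3];X=c+D*((z-c[2])/D[:,2])[:,None]
    return ((X[:,:2]-o)@R*1000).round(1).tolist()
print("outer corners",wc([(398,93),(390,235)],.054),"bar end",wc([(379,130),(378,194)],.036),"face top",wc([(257,107),(260,226)],.062),"tooth",wc([(66,166)],.052))
```

```text
TCP in scene [[266.1 121. ]]
outer corners [[-168.9, -64.7], [-169.2, 70.3]] bar end [[-156.5, -29.9], [-158.3, 33.7]] face top [[-46.6, -53.2], [-43.6, 57.1]] tooth [[145.6, -0.2]]
```

```bash
python3 -c "
import cv2
im=cv2.imread('pics/s1.png');cv2.imwrite('pics/s1z.png',cv2.resize(im[30:150,200:340],None,fx=5,fy=5,interpolation=2))"
```

```text
(no output)
```

View pics/s1z.png

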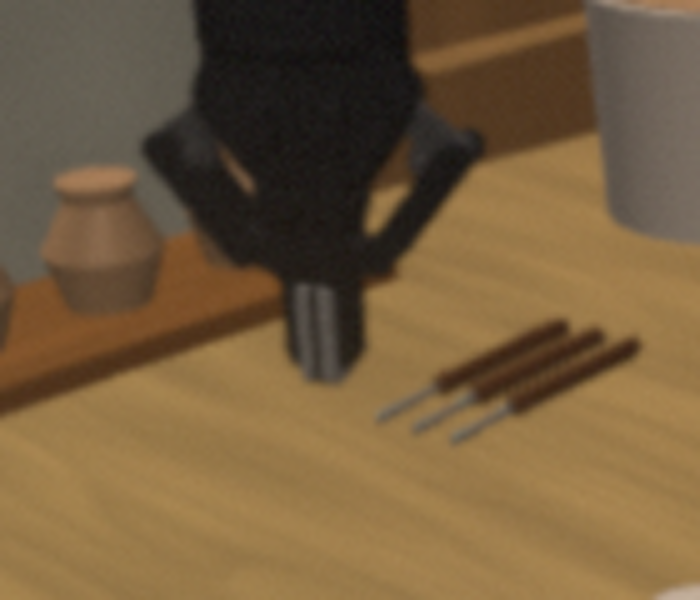

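The visible tip is at about (264,106), but the prediction was (266,121), roughly 30 mm apart. I have to resolve that before descending, so I'll check it in the other two cameras.

Run:
```python
from h import *
from rig import status
s=status.get_state();tp=s["tcp_pos"]
p=optics.camera_params("wrist");Ti=np.linalg.inv(p["T_tool_cam"])
for z in(0,-.013,-.03): print("wrist tip",z,cv2.projectPoints(np.array([[0,0,z]]),cv2.Rodrigues(Ti[:3,:3])[0],Ti[:3,3],K(p),p["distortion"])[0].ravel().round(1), "scene",proj("scene",[tp-[0,0,z]]).round(1)[0],"top",proj("top",[tp-[0,0,z]]).round(1)[0])
cv2.imwrite("pics/t2.png",optics.snapshot("top")[:,:,::-1])
cv2.imwrite("pics/s2.png",optics.snapshot("scene")[:,:,::-1])
```

```text
Traceback (most recent call last):
cv2.error: OpenCV(4.12.0) /io/opencv/modules/calib3d/src/calibration_base.cpp:1490: error: (-215:Assertion failed) npoints >= 0 && (depth == CV_32F || depth == CV_64F) in function 'projectPoints'
```

Run:
```python
from h import *
from rig import status
s=status.get_state();tp=s["tcp_pos"]
p=optics.camera_params("wrist");Ti=np.linalg.inv(p["T_tool_cam"])
for z in(0.,-.013,-.03): print("wrist tip",z,cv2.projectPoints(np.array([[[0.,0.,z]]]),cv2.Rodrigues(Ti[:3,:3])[0],Ti[:3,3],K(p),p["distortion"])[0].ravel().round(1), "scene",proj("scene",[tp-[0,0,z]]).round(1)[0],"top",proj("top",[tp-[0,0,z]]).round(1)[0])
cv2.imwrite("pics/t2.png",optics.snapshot("top")[:,:,::-1])
cv2.imwrite("pics/s2.png",optics.snapshot("scene")[:,:,::-1])
```

```text
wrist tip 0.0 [318.8 228.3] scene [266.1 121. ] top [405.5 178.3]
wrist tip -0.013 [318.7 238.7] scene [265.6 114.7] top [408.2 176.7]
wrist tip -0.03 [318.4 254.5] scene [265.  106.2] top [411.8 174.6]
```

View pics/t2.png

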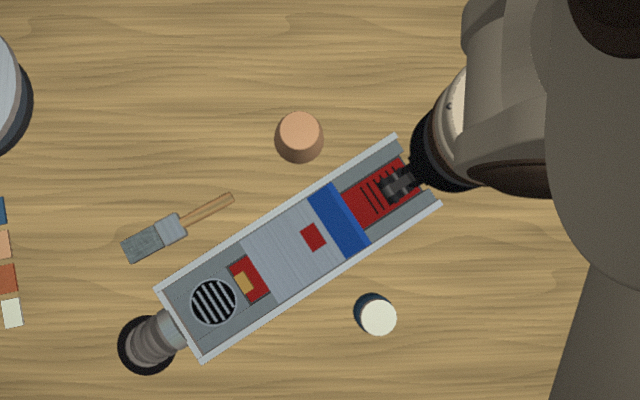

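View pics/s2.png

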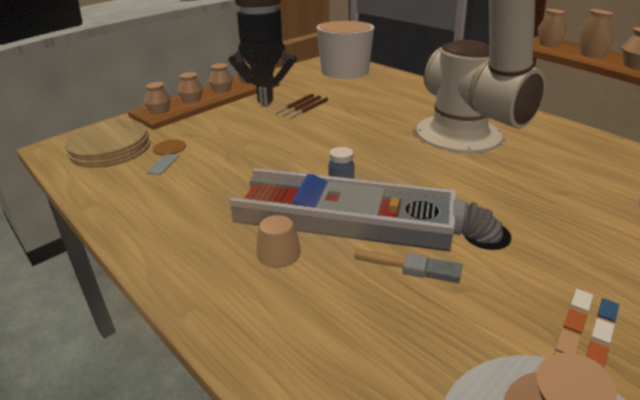

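```bash
python3 -c "
import cv2
im=cv2.imread('pics/t2.png');im=cv2.convertScaleAbs(im,alpha=1.8,beta=20);cv2.imwrite('pics/t2z.png',cv2.resize(im[130:230,340:460],None,fx=6,fy=6,interpolation=2))
im=cv2.imread('pics/w1.png');im=cv2.convertScaleAbs(im,alpha=1.8,beta=20);cv2.imwrite('pics/w1z.png',cv2.resize(im[220:400,220:420],None,fx=3.3,fy=3.3,interpolation=2))"
```

```text
(no output)
```

View pics/t2z.png

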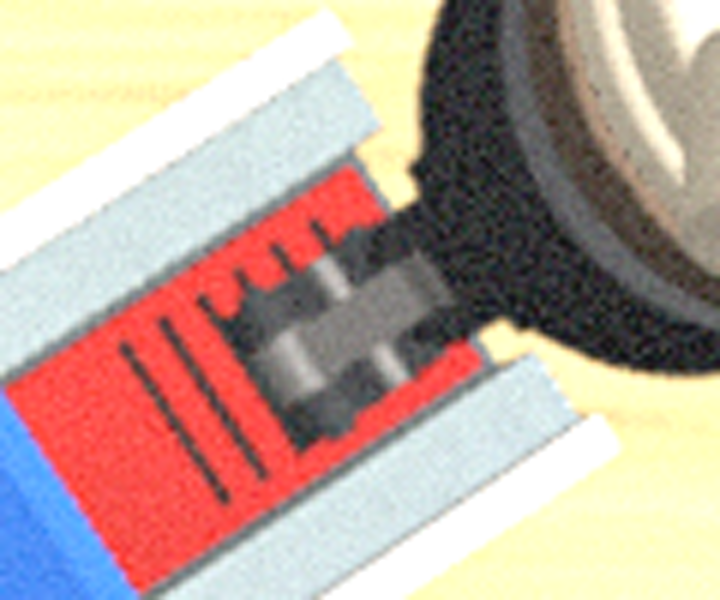

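View pics/w1z.png

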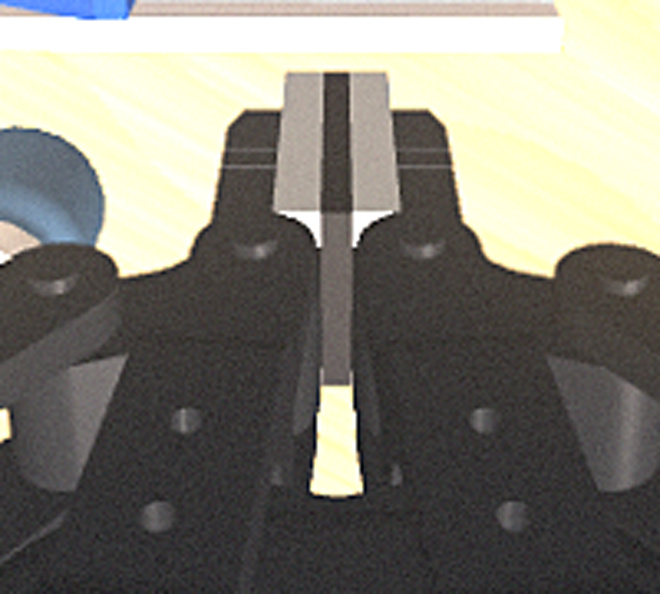

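The part visible from above is an upper linkage, not the tip. The scene and wrist views both show the finger ends about 25–30 mm short of the reported TCP. So I'll treat the tip height as unknown and find the bar by force. First step is down to TCP z = 60 mm, slightly further back.

```bash
python3 -m inch '[1,0,0.004,0.02,0, 1,0,0.008,0.05,0, 1,0,0.008,0.08,0, 1,0,0.008,0.11,0, 1,0,0.008,0.13,0, 1,0,0.008,0.138,0, 1,0,0.008,0.138,0, 1,0,0.008,0.138,0]'; python3 st.py
python3 - <<'E'
from h import *
from rig import status
tp=status.get_state()["tcp_pos"]
print([proj("scene",[tp+[0,0,z]]).round(1)[0] for z in(0,.015,.03)])
im=optics.snapshot("scene")[:,:,::-1]
cv2.imwrite("pics/s3.png",cv2.resize(im[60:240,200:400],None,fx=3.3,fy=3.3,interpolation=2))
E
```

```text
time_s: 2.95
tcp_pos: [0.6082, -0.0735, 0.0621]
orientation: [-0.0, 0.96, 0.279, 0.001]
wrist_force: [-0.1, 0.1, -0.3]
width: -0.0001
t 2.95 inlet xyz mm [-108.9    0.4] 62.1 -y heading 122.45 F inlet [ 0.2 -0. ] -0.3 w -0.0001 tilt [ 0.002  0.001 -1.   ]
[array([267.2, 182.4]), array([266.7, 176. ]), array([266.1, 169.6])]
```

View pics/s3.png

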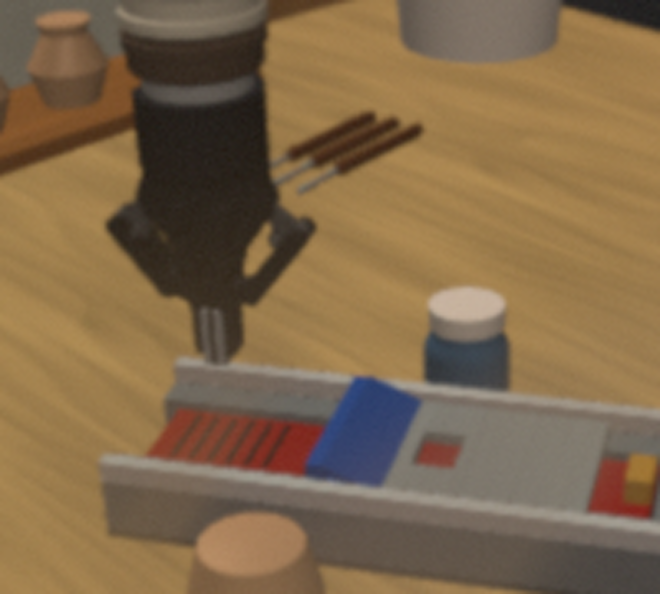

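The tip is at about (265,169) against (267,182) predicted, so it is again about 30 mm short. I'll descend in stages and watch the force.

```bash
python3 -m inch '[1,0,0,0.01,0, 1,0,0,0.02,0, 1,0,0,0.028,0, 1,0,0,0.034,0, 1,0,0,0.034,0]'; python3 st.py; python3 -m inch '[1,0,0,0.004,0, 1,0,0,0.008,0, 1,0,0,0.01,0, 1,0,0,0.01,0]'; python3 st.py
```

```text
time_s: 3.5
tcp_pos: [0.6078, -0.0734, 0.0269]
orientation: [-0.0, 0.96, 0.279, 0.0]
wrist_force: [-0.3, 0.3, -0.4]
width: 0.0002
t 3.5 inlet xyz mm [-108.6    0.7] 26.9 -y heading 122.46 F inlet [0.4 0.1] -0.4 w 0.0002 tilt [ 0.     0.001 -1.   ]
time_s: 3.9
tcp_pos: [0.6077, -0.0733, 0.0166]
orientation: [-0.0, 0.96, 0.279, 0.0]
wrist_force: [-0.5, -0.2, 0.3]
width: 0.0001
t 3.9 inlet xyz mm [-108.5    0.8] 16.6 -y heading 122.46 F inlet [0.1 0.5] 0.3 w 0.0001 tilt [-0.     0.001 -1.   ]
```

```bash
python3 -m inch '[1,0,0,0.004,0, 1,0,0,0.007,0, 1,0,0,0.01,0, 1,0,0,0.01,0]'; python3 st.py; python3 -m inch '[1,0,0,0.003,0, 1,0,0,0.006,0, 1,0,0,0.006,0]'; python3 st.py
python3 - <<'E'
from h import *
im=optics.snapshot("scene")[:,:,::-1]
cv2.imwrite("pics/s4.png",cv2.resize(im[80:240,210:410],None,fx=3.3,fy=3.3,interpolation=2))
E
```

```text
time_s: 4.3
tcp_pos: [0.6073, -0.0733, 0.006]
orientation: [-0.001, 0.96, 0.279, -0.0]
wrist_force: [-0.5, -0.0, 0.1]
width: -0.0003
t 4.3 inlet xyz mm [-108.3    1. ] 6.0 -y heading 122.46 F inlet [0.3 0.5] 0.1 w -0.0003 tilt [-0.001  0.001 -1.   ]
time_s: 4.6
tcp_pos: [0.6076, -0.0733, 0.0003]
orientation: [-0.0, 0.96, 0.279, 0.0]
wrist_force: [-1.1, 0.7, 4.8]
width: -0.0002
t 4.6 inlet xyz mm [-108.4    0.8] 0.3 -y heading 122.46 F inlet [1.2 0.5] 4.8 w -0.0002 tilt [ 0.     0.001 -1.   ]
```

View pics/s4.png

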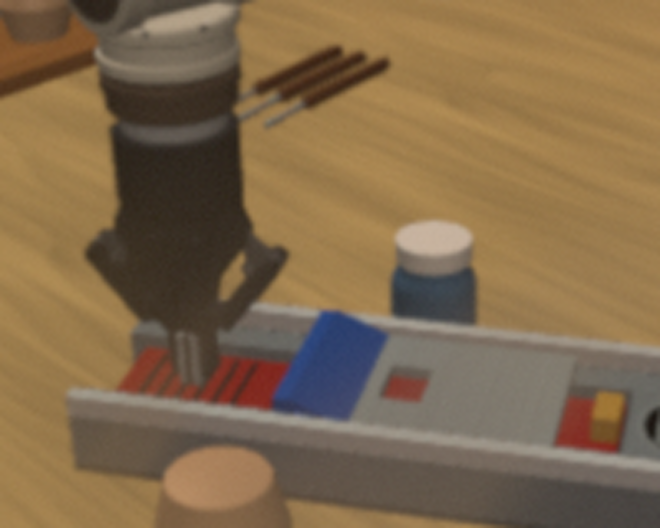

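The bar contact shows at TCP z ≈ 0–2 mm (4.8 N, as expected for the start of travel), and the tip is on the bar in the picture. Next I'll press about 13 mm.

```bash
python3 -m inch '[1,0,0,0.003,0, 1,0,0,0.006,0, 1,0,0,0.009,0, 1,0,0,0.011,0, 1,0,0,0.011,0]'; python3 st.py; python3 -m inch '[1,0,0,0.002,0, 1,0,0,0.003,0, 1,0,0,0.003,0]'; python3 st.py
python3 - <<'E'
from h import *
im=optics.snapshot("scene")[:,:,::-1]
cv2.imwrite("pics/s5.png",cv2.resize(im[120:240,220:410],None,fx=4,fy=4,interpolation=2))
E
```

```text
time_s: 5.15
tcp_pos: [0.6078, -0.0733, -0.0097]
orientation: [-0.0, 0.96, 0.279, 0.0]
wrist_force: [-4.2, 0.7, 9.4]
width: 0.0002
t 5.15 inlet xyz mm [-108.5    0.7] -9.7 -y heading 122.46 F inlet [2.9 3.2] 9.4 w 0.0002 tilt [ 0.001  0.001 -1.   ]
time_s: 5.45
tcp_pos: [0.6078, -0.0733, -0.0117]
orientation: [-0.0, 0.96, 0.279, 0.001]
wrist_force: [-3.6, 0.1, 10.7]
width: 0.0001
t 5.45 inlet xyz mm [-108.5    0.7] -11.7 -y heading 122.46 F inlet [2. 3.] 10.7 w 0.0001 tilt [ 0.001  0.001 -1.   ]
```

View pics/s5.png

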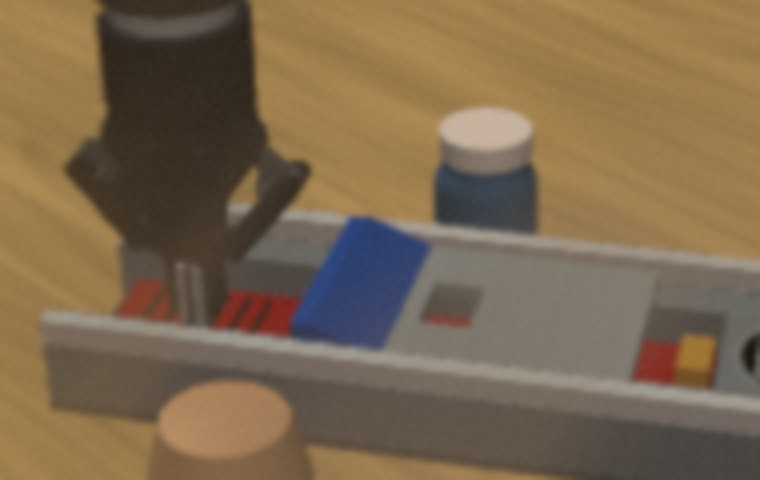

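```bash
python3 -m inch '[1,0,0,0.001,0, 1,0,0,0.0015,0, 1,0,0,0.0015,0]'; python3 st.py
python3 - <<'E'
from h import *
im=optics.snapshot("wrist")[:,:,::-1]
cv2.imwrite("pics/w6.png",im)
E
```

```text
time_s: 5.8
tcp_pos: [0.6078, -0.0734, -0.0119]
orientation: [0.0, 0.96, 0.279, 0.001]
wrist_force: [-4.6, 1.0, 10.0]
width: -0.0001
t 5.8 inlet xyz mm [-108.6    0.7] -11.9 -y heading 122.46 F inlet [3.3 3.3] 10.0 w -0.0001 tilt [ 0.002  0.001 -1.   ]
```

View pics/w6.png

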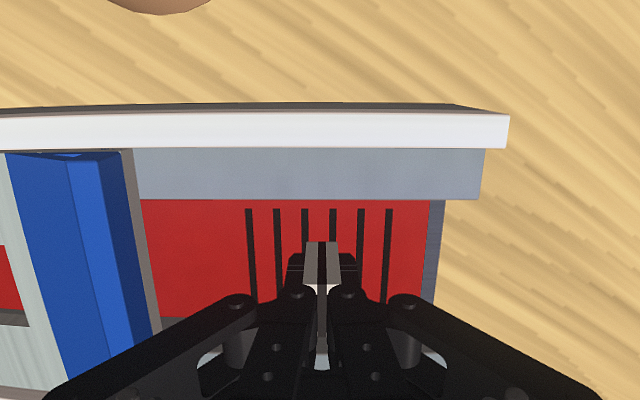

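```bash
python3 -m inch '[1,0,0,0.001,0, 1,0,0,0.002,0, 1,0,0,0.003,0, 1,0,0,0.003,0]'; python3 st.py
python3 - <<'E'
from h import *
im=optics.snapshot("scene")[:,:,::-1]
cv2.imwrite("pics/s7.png",cv2.resize(im[160:240,300:430],None,fx=6,fy=6,interpolation=2))
E
```

```text
time_s: 6.25
tcp_pos: [0.6079, -0.0734, -0.013]
orientation: [0.0, 0.96, 0.279, 0.002]
wrist_force: [-6.9, 1.1, 14.6]
width: -0.0002
t 6.25 inlet xyz mm [-108.6    0.6] -13.0 -y heading 122.45 F inlet [4.7 5.2] 14.6 w -0.0002 tilt [ 0.003  0.    -1.   ]
```

View pics/s7.png

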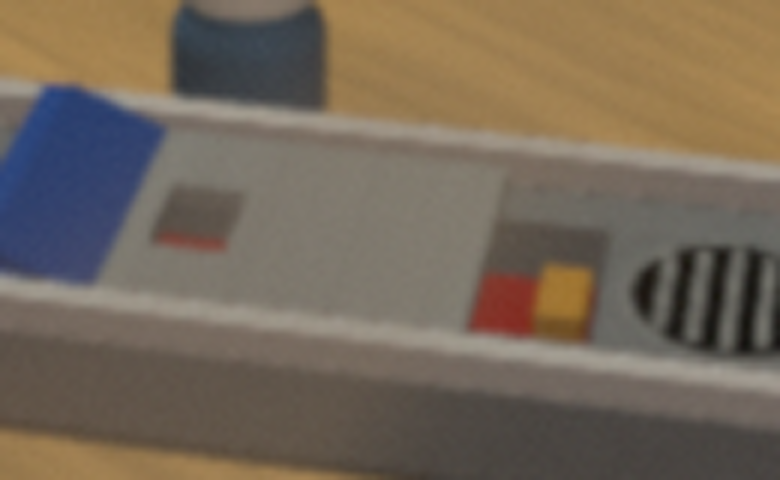

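At 14.6 N the bar is at its stop (about 16 mm), and the tooth is visibly below the plate level. Now I'll slide forward towards the grip and then push.

```bash
python3 -m inch '[1,0,-0.006,0.001,0, 1,0,-0.016,0.001,0, 1,0,-0.028,0.001,0, 1,0,-0.04,0.001,0, 1,0,-0.05,0.001,0, 1,0,-0.058,0.001,0, 1,0,-0.064,0.001,0, 1,0,-0.064,0.001,0]'; python3 st.py
python3 - <<'E'
from h import *
im=optics.snapshot("scene")[:,:,::-1]
cv2.imwrite("pics/s8.png",cv2.resize(im[120:240,220:410],None,fx=4,fy=4,interpolation=2))
E
```

```text
time_s: 7.1
tcp_pos: [0.5755, -0.0197, -0.0118]
orientation: [0.002, 0.96, 0.279, 0.004]
wrist_force: [1.9, -2.5, 11.4]
width: -0.0001
t 7.1 inlet xyz mm [-45.9  -0.9] -11.8 -y heading 122.45 F inlet [-3.1 -0.3] 11.4 w -0.0001 tilt [ 0.008 -0.001 -1.   ]
```

View pics/s8.png

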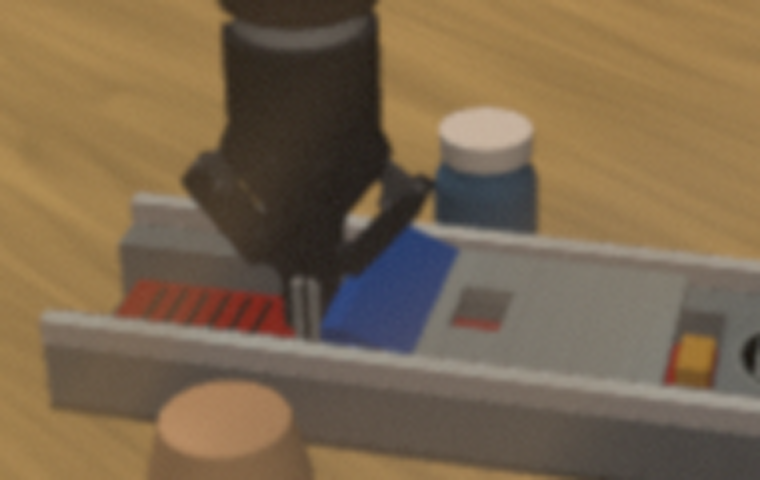

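The finger has met the grip and the gate is moving (the plate has advanced, Fx ≈ -3 N). The bar is still down at 11.4 N. I'll push on over the tooth.

```bash
python3 -m inch '[1,0,-0.006,0.0015,0, 1,0,-0.014,0.002,0, 1,0,-0.022,0.002,0, 1,0,-0.03,0.002,0, 1,0,-0.038,0.002,0, 1,0,-0.046,0.002,0, 1,0,-0.052,0.002,0]'; python3 st.py
python3 - <<'E'
from h import *
im=optics.snapshot("scene")[:,:,::-1]
cv2.imwrite("pics/s9.png",cv2.resize(im[120:240,240:430],None,fx=4,fy=4,interpolation=2))
E
```

```text
time_s: 7.85
tcp_pos: [0.5501, 0.0232, -0.0113]
orientation: [0.003, 0.96, 0.279, 0.006]
wrist_force: [2.6, -7.7, 15.6]
width: 0.0002
t 7.85 inlet xyz mm [ 3.9 -2.6] -11.3 -y heading 122.4 F inlet [-7.9  1.9] 15.6 w 0.0002 tilt [ 0.014 -0.003 -1.   ]
```

View pics/s9.png

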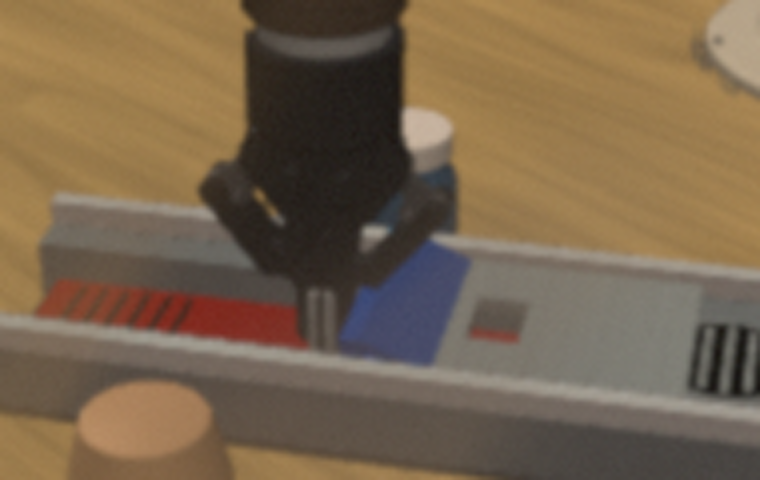

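The plate is now over the tooth (gate about 70 mm). I'll do the remaining ~60 mm, slowing down towards the stop.

```bash
python3 -m inch '[1,-0.001,-0.006,0.001,0, 1,-0.002,-0.014,0.001,0, 1,-0.002,-0.022,0.001,0, 1,-0.002,-0.03,0.001,0, 1,-0.002,-0.038,0.001,0, 1,-0.002,-0.045,0.001,0, 1,-0.002,-0.05,0.001,0, 1,-0.002,-0.054,0.001,0, 1,-0.002,-0.054,0.001,0]'; python3 st.py;  python3 -m inch '[1,0,-0.002,0.001,0, 1,0,-0.004,0.001,0, 1,0,-0.006,0.001,0, 1,0,-0.006,0.001,0]'; python3 st.py
python3 - <<'E'
from h import *
im=optics.snapshot("scene")[:,:,::-1]
cv2.imwrite("pics/s10.png",cv2.resize(im[120:240,270:460],None,fx=4,fy=4,interpolation=2))
cv2.imwrite("pics/t10.png",optics.snapshot("top")[:,:,::-1])
E
```

```text
time_s: 8.8
tcp_pos: [0.5218, 0.0682, -0.01]
orientation: [0.004, 0.96, 0.279, 0.009]
wrist_force: [2.6, -3.2, 15.6]
width: -0.0007
t 8.8 inlet xyz mm [57.1 -2.9] -10.0 -y heading 122.4 F inlet [-4.1 -0.5] 15.6 w -0.0007 tilt [ 0.021 -0.003 -1.   ]
time_s: 9.2
tcp_pos: [0.5205, 0.0725, -0.0091]
orientation: [0.006, 0.96, 0.279, 0.012]
wrist_force: [1.5, -5.2, 10.8]
width: 0.0001
t 9.2 inlet xyz mm [61.4 -4.2] -9.1 -y heading 122.36 F inlet [-5.1  1.6] 10.8 w 0.0001 tilt [ 0.025 -0.005 -1.   ]
```

View pics/s10.png

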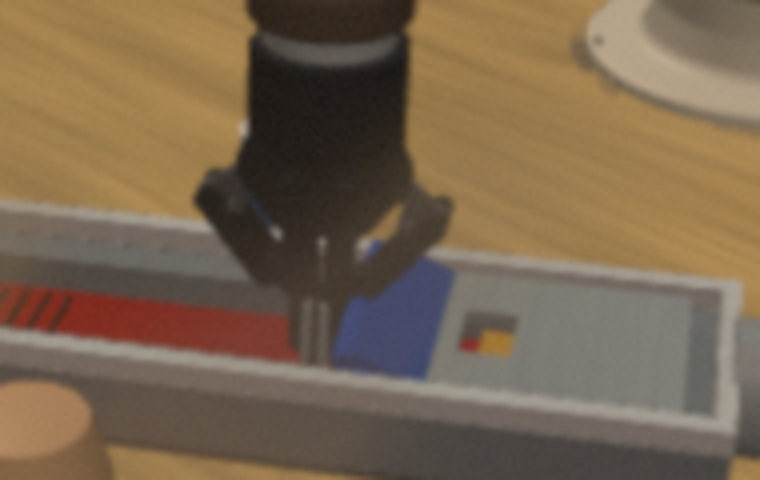

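View pics/t10.png

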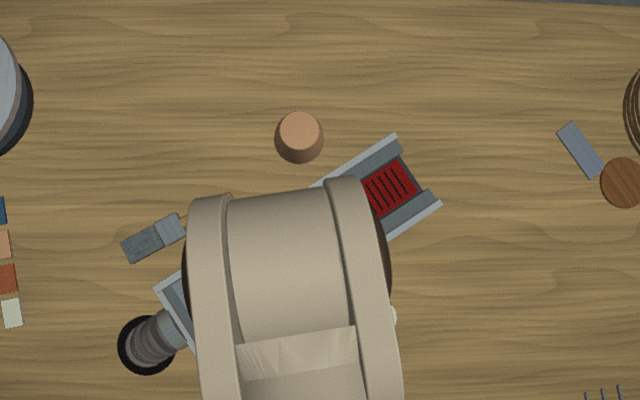

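The tooth now shows in the slot, nearly aligned. The tool has drifted slightly upward, so I'll press a little more and push to the stop.

```bash
python3 -m inch '[1,-0.001,0,0.002,0, 1,-0.002,-0.002,0.003,0, 1,-0.003,-0.004,0.003,0, 1,-0.003,-0.006,0.003,0, 1,-0.003,-0.008,0.003,0, 1,-0.003,-0.008,0.003,0]'; python3 st.py
python3 - <<'E'
from h import *
im=optics.snapshot("scene")[:,:,::-1]
cv2.imwrite("pics/s11.png",cv2.resize(im[120:240,270:460],None,fx=4,fy=4,interpolation=2))
E
```

```text
time_s: 9.9
tcp_pos: [0.5179, 0.0764, -0.009]
orientation: [0.008, 0.96, 0.278, 0.016]
wrist_force: [8.3, -10.3, 14.9]
width: -0.0
t 9.9 inlet xyz mm [66.1 -4.1] -9.0 -y heading 122.27 F inlet [-13.2  -1.4] 14.9 w -0.0 tilt [ 0.034 -0.007 -0.999]
```

View pics/s11.png

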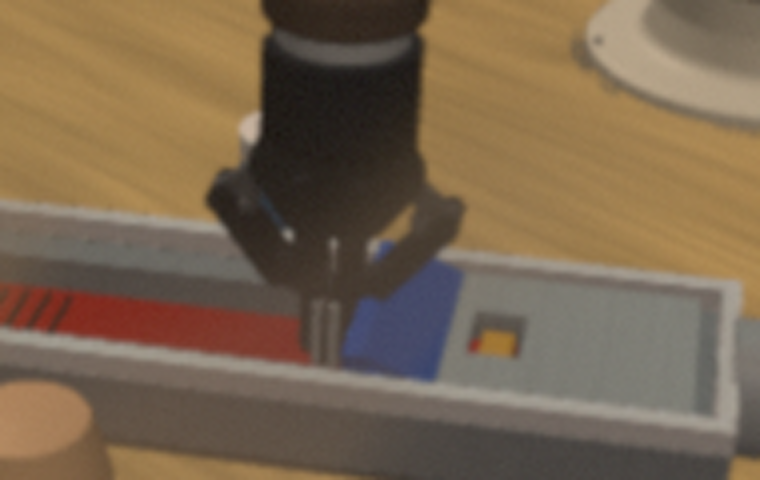

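```bash
python3 -m inch '[1,0,-0.002,0.001,0, 1,0,-0.004,0.0015,0, 1,0,-0.005,0.0015,0, 1,0,-0.005,0.0015,0]'; python3 st.py
python3 - <<'E'
from h import *
im=optics.snapshot("scene")[:,:,::-1]
cv2.imwrite("pics/s12.png",cv2.resize(im[120:240,270:460],None,fx=4,fy=4,interpolation=2))
E
```

```text
time_s: 10.35
tcp_pos: [0.5185, 0.0778, -0.008]
orientation: [0.012, 0.961, 0.277, 0.018]
wrist_force: [4.5, -19.5, 13.3]
width: 0.0001
t 10.35 inlet xyz mm [66.9 -5.3] -8.0 -y heading 122.12 F inlet [-18.8   6.7] 13.3 w 0.0001 tilt [ 0.041 -0.013 -0.999]
```

View pics/s12.png

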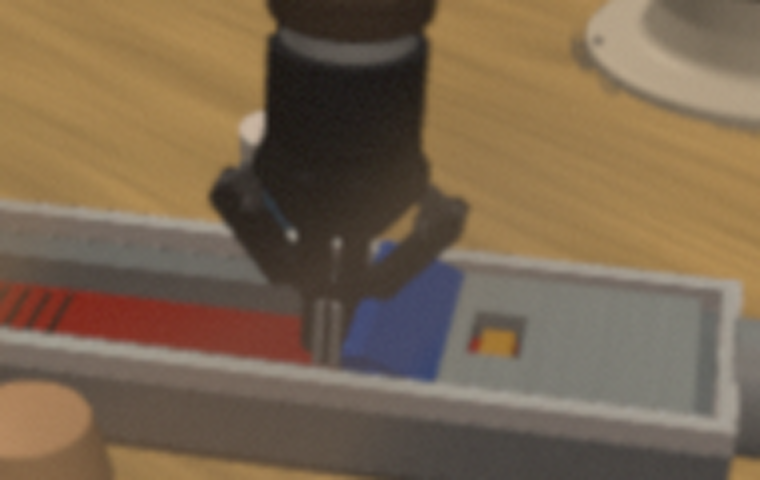

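The gate didn't move between the two pictures while Fx rose to -19 N, so it is against its stop. I'll back off slightly and lift clear.

```bash
python3 -m inch '[1,0,0.002,0,0, 1,0,0.005,-0.002,0, 1,0,0.006,-0.01,0, 1,0,0.008,-0.03,0, 1,0,0.012,-0.06,0, 1,0,0.018,-0.1,0, 1,0,0.03,-0.14,0, 1,0,0.05,-0.17,0, 1,0,0.08,-0.18,0, 1,0,0.12,-0.18,0, 1,0,0.16,-0.18,0, 1,0,0.2,-0.18,0, 1,0,0.23,-0.18,0, 1,0,0.25,-0.18,0, 1,0,0.25,-0.18,0, 1,0,0.25,-0.18,0]'; python3 st.py
python3 - <<'E'
from h import *
im=optics.snapshot("scene")[:,:,::-1]
cv2.imwrite("pics/s13.png",cv2.resize(im[120:300,220:500],None,fx=2.8,fy=2.8,interpolation=2))
cv2.imwrite("pics/t13.png",optics.snapshot("top")[:,:,::-1])
E
```

```text
time_s: 12.0
tcp_pos: [0.6436, -0.1316, 0.1793]
orientation: [0.011, 0.961, 0.276, 0.018]
wrist_force: [0.3, 0.9, -0.2]
width: 0.0002
t 12.0 inlet xyz mm [-176.9    1.8] 179.3 -y heading 122.08 F inlet [ 0.6 -0.7] -0.2 w 0.0002 tilt [ 0.04  -0.012 -0.999]
```

View pics/s13.png

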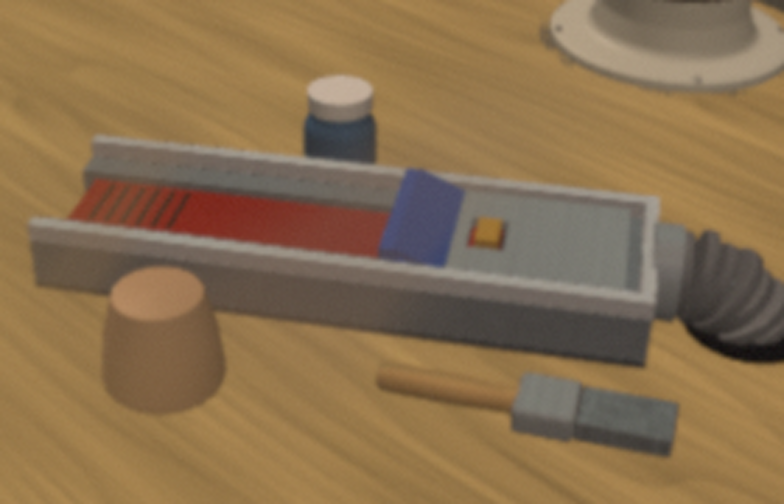

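View pics/t13.png

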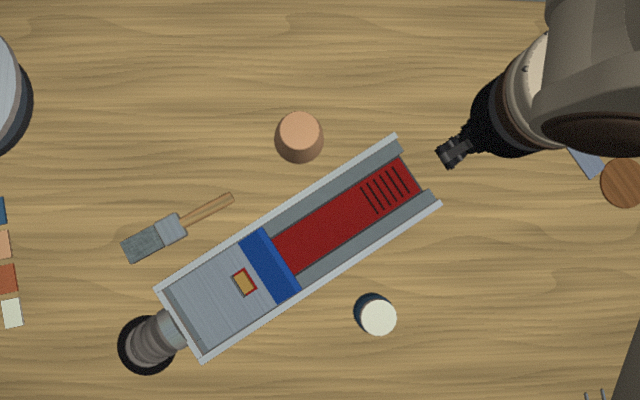

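The tooth now stands up in the slot, and the bystanders look unmoved. One numeric check before handing in.

Run:
```python
from h import *
d=np.load("inlet.npz");R=d["R"];o=d["o"]
a=cv2.imread("pics/top0.png");b=cv2.imread("pics/t13.png")
def blue(im):
    m=cv2.inRange(cv2.cvtColor(im,cv2.COLOR_BGR2HSV),(105,150,60),(130,255,255));n,l,s,c=cv2.connectedComponentsWithStats(m)
    return c[1+s[1:,4].argmax()]
ca,cb=[((cast("top",[blue(i)],.055)[:,:2]-o)@R*1000)[0] for i in(a,b)]
print("grip centroid",ca.round(1),cb.round(1),"moved",(cb-ca).round(1))
def face(im):  # trailing edge of blue mask top
    m=cv2.inRange(cv2.cvtColor(im,cv2.COLOR_BGR2HSV),(105,150,60),(130,255,255));v,u=np.nonzero(m)
    L=(cast("top",np.c_[u,v],.062)[:,:2]-o)@R*1000;L=L[(abs(L[:,1])<50)&(L[:,0]>-80)&(L[:,0]<150)]
    return np.percentile(L[:,0],[1,99]).round(1)
print("grip x extent at z62",face(a),face(b))
for n,(u0,v0,u1,v1) in dict(cup=(260,95,330,170),jar=(345,285,405,345),brush=(112,185,240,270)).items():
    print(n,"mean pixel diff",np.abs(a[v0:v1,u0:u1].astype(int)-b[v0:v1,u0:u1]).mean().round(2))
```

```text
grip centroid [-19.9  -0.3] [103.4  -0.8] moved [123.3  -0.5]
grip x extent at z62 [-40.5   2.2] [ 82.3 123.7]
cup mean pixel diff 7.29
jar mean pixel diff 7.98
brush mean pixel diff 9.05
```

Run:
```python
from h import *
a=cv2.imread("pics/scene0.png");b=optics.snapshot("scene")[:,:,::-1].copy()
for im in(a,b):
    m=cv2.inRange(cv2.cvtColor(im,cv2.COLOR_BGR2HSV),(13,150,120),(26,255,255))[185:225,370:420];v,u=np.nonzero(m);print("tooth top row",v.min()+185,"mean of top half",v[v<np.median(v)].mean().round(2)+185,"u",u.mean().round(1)+370,len(u))
t0=cv2.imread("pics/top0.png").astype(int);t1=cv2.imread("pics/t13.png").astype(int)
print("bare bench noise",np.abs(t0-t1)[20:90,60:260].mean())
```

```text
tooth top row 198 mean of top half 199.82 u 394.0 67
tooth top row 199 mean of top half 200.09 u 393.9 61
bare bench noise 7.174785714285714
```

```bash
python3 st.py; python3 -c "
from rig import ticket
print(ticket.finish_job())"
```

```text
t 12.15 inlet xyz mm [-176.1    1.4] 180.2 -y heading 122.17 F inlet [0.6 0.3] -0.2 w 0.0002 tilt [ 0.042 -0.012 -0.999]
the job is handed in; nothing more can be done
None
```

The gate is shut and locked as far as my checks show, and I handed the job in at 12.15 s; no verdict is reported. With the fingers shut, I pressed the red bar to its stop. I kept it down while sliding forward to push the blue grip over the tooth to the hard stop, then backed off and lifted clear.

**Last checks:**
- **Gate:** the grip moved about 123 mm from a start of about 8 mm, so travel is about 130 mm. The push face measures at inlet x ≈ 82 mm; 80 mm is fully shut. At the end, pushing harder (19 N) no longer moved the gate.
- **Spring bar:** the tooth stands in the slot, and its image is within about 0.3 pixels on average (1 pixel at the very top) of where it started. That is under 1 mm on average and about 2 mm at worst.
- **Cup, jar and brush:** the before-and-after pictures show the cup and jar at camera-noise level; the brush differed slightly more (9.1 against 7.2), with no visible shift.
- **Arm:** it is clear of everything, with wrist force under 1 N.

**What disagreed:**
- **Fingertips:** they ended about 30 mm short of the reported TCP. The scene and wrist pictures showed this, and so did the bar contact at TCP z ≈ 0–2 mm instead of 36 mm. I found the bar by force instead.
- **Inlet width:** the top camera measured it about 4% narrow, but symmetric about the centre line.
- **Tool tilt:** the tool tilted about 2.5° during the push, with no visible effect.

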